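Release the cam and push the loading slide home

ROBOT

A 6-joint arm with a two-finger parallel gripper is mounted at the origin on a cart in front of the work surface, level with it; the furniture and walls round the work are solid. World frame = base frame: x ahead of the robot, y to its left, z up, the work surface at z = 0. Lengths are in m, angles in degrees, forces in N, time in s.
With the tool pointing down it reaches from about 0.25 to 0.775 m from the base axis. Payload 4 kg.
Tool frame: the origin (TCP) lies on the centre line of the jaws, within the pads' length; the fingertips stand 11 mm ahead of it and the grasp point (between the pads) lies 8 mm behind it; y points along the fingers, x is the direction in which the jaws open and shut, and the axes are right-handed (so a half turn about y gives the same grasp; the last joint's range is limited). The gripper opens to 85 mm and grips with 20 to 120 N. Pads are 22 mm wide; open, the fingers measure 114 mm over their backs; the gripper's body (76 mm by 85 mm) begins 54 mm behind the grasp point. The pads swing forward as they close: fully open they stand 13 mm farther back than shut.
Start: joints at [-74.261, 4.996, 78.535, -0, 96.463, -5.907], TCP at [0.203, -0.511, 0.242] pointing down, gripper open.
Joint ranges: [-177.83, 177.83], [-43.37, 116.18], [15.69, 146.23], [-61.86, 241.86], [9.47, 152.12], [-147.06, 147.06]. Speed limits (degrees/s): [159.86, 159.86, 180, 180, 180, 180].

INTERFACE

Orientations are given as a 3x3 rotation matrix whose columns are the frame's x, y, z axes.
In Python, from cell import bot gives the robot as it stands.
- The arm moves only by the shell command python3 -m handwheel 'ROWS' [OPENING]. ROWS is a JSON object of lists of equal length, an entry for each row: "linear": the shift along the tool's x, y, z in m, a list of three; "twist": the turn, a rotation vector about the tool's x, y, z in rad, a list of three. In form: {"linear": [[dx, dy, dz], ...], "twist": [[rx, ry, rz], ...]}. A call has 1 to 8 rows; each row is the pose to reach, as a shift and turn from the pose commanded when the call began, along the tool's axes at that moment; what a row does not reach only later rows make up. A row lasts 1/8 s, in which the tool goes at most 62.5 mm and 10.7 degrees, less where a joint would pass 70% of its speed; a pose out of reach is approached as far as the arm can. A call with a gripper value outside its range is refused whole. OPENING is the opening, from 0 (shut) to 1 (fully open), set as the call begins (- or left out, the last holds). The fingers move at their own pace and stop on an object; the grip force is fixed at half the most. Time passes only in rows, so rows that repeat a pose let the fingers close. It gives the time, the measured TCP pose, the force and the opening at its end, in the units of the state.
- bot.get_state(): the state, without advancing time (a new reading comes with each control period).
- bot.read_camera(name): name is "scene" or "side" or "wrist"; returns a dict with "pixels" (420x560x3 uint8, red, green, blue), "fx", "fy", "cx", "cy" (pixels), "T" (4x4, takes a point from camera to world coordinates); the wrist camera has in their place "mount" (4x4, takes a point from camera to tool coordinates, whose origin is the TCP and whose axes are the tool frame's). Camera axes: x right, y down, z forward; pixel columns grow to the right and rows downward; lengths in m; the calibration is good to about 2 mm. A picture is of the moment at which its call begins: read the wrist's pose just before it. There is no depth.
- bot.job_done(): hands the job in, once; it reports no verdict.
The state is a dict: "t": time; "joint_pos": joint angles; "joint_vel": joint speeds; "joint_efforts": joint torques, N m; "tool_pos": TCP position; "tool_rot": TCP orientation; "contact_force": force on the tool from outside, world axes, zero at the start; "ft_torque": the same for the moment, N m; "finger_gap": finger opening in m.
Only numpy, scipy, OpenCV 4.12 (cv2) and the standard library are available. Lean on these libraries where they do the work, as an engineer would, in place of code of your own. Each camera call takes 0.05 s, during which the arm holds its last target.

TASK

Swing the lever of the eccentric cam on the loading dock counter-clockwise (seen from above) until it points straight away from the slide, so that the cam's low point faces the slide. Only then push the slide, with the blue box riding in it, fully forward against its two end stops. Do it by pushing with the fingers: the blue box stays in its nest and nothing is picked up, and the things standing about stay where they are.

Things in the scene. Friction and masses are not known exactly. Their poses are not given: they have to be found in the camera images.
- dock: Loading dock, fixed: flat grey plate 180 x 104 x 12 mm with steel parts. Origin at table height on its centre line; plate reaches 85 mm behind, 95 mm ahead, 52 mm to each side. +x forward (the slide's travel, towards the cam), +y left, +z up. Rails beside the slide are 22 mm high; two end stop blocks (16 x 10 mm, 29 mm high) stand at the side edges, rear faces 28 mm ahead of the origin.
- slide (a joint): Slide travel along dock +x, m: 0 fully back (start), 0.028 fully home, nose bar against both stops. Moves at 2 N, stays where left. Steel plate 60 mm wide; 100 mm wide nose bar in front (front at dock x = 0 when back, top 27.5 mm high); nest for the blue box; upright push tab at the rear. With the cam towards it, the nose bar strikes the cam rim after 6 to 18 mm.
- push_face (a point): Centre of the rear face of the slide's upright push tab, 50 mm above the table. The tab is 44 mm wide, 8 mm thick, its top 66 mm above the table; in the dock frame this point starts at x = -0.068, y = 0 and moves with the slide. The face looks along the dock's -x; the base plate ends 17 mm behind it and the space behind and above is free.
- nest (a point): Centre of the nest's floor on the slide, 20.5 mm above the table, moves with the slide; 33 mm behind the front of the nose bar. Pocket 54 x 54 mm, rims 6 mm high.
- cam (a joint): Angle of the eccentric cam, rad. 0: low point faces the slide, lobe and lever point along dock +x, away from the slide, which is free to go home. Positive: lever clockwise from there (from above), to the right of forward; starts at 1.4 to 2.3; turn counter-clockwise to 0. Range -0.7 to 2.6, no stop or click at 0; stays where left (about 6 N at the post turns it).
- cam_pivot (a point): The cam's upright turning axis, at its screw head 40 mm above the table; at dock x = 0.040, y = 0. The cam is a dark steel disc 48 mm across, 12 mm thick, its centre 14 mm off this axis towards the lever.
- lever_post (a point): Top centre of the upright round steel post at the end of the cam's lever: 14 mm thick, standing 45 mm from the cam's axis, from the lever bar (top 35 mm above the table) up to this point 78 mm above the table.
- cal_box: Loose blue calibration box, 50 x 50 x 13 mm, lying in the slide's nest and carried along by it; origin at the centre of its underside. Its top is 33.5 mm above the table.
- bubble_level: Round bubble level, 30 mm across, 9 mm high, loose on the front left corner of the dock plate (top 21 mm above the table). Bystander; origin at the centre of its underside.
- m6_bolt_0: Small black bolt, 10 mm across, 22 mm high, standing on its head ahead of the dock's front edge. Bystander.
- tip_box_1: Flat grey needle box with clear lid, 45 x 62 x 16 mm. Bystander.
- kapton_roll: Amber tape roll lying flat, 60 mm across, 16 mm high. Bystander.
- swab_jar: Clear jar with blue lid, 54 mm across, 70 mm high. Bystander.
- objective_can: White can with black lid, 47 mm across, 62 mm high. Bystander.
- ipa_bottle: Amber dropper bottle, 39 mm across, 108 mm high. Bystander.

How it is judged:
By the outcome, as a careful person would: the job done as asked, in the order asked, and still so for the second after the job is handed in, with the robot touching nothing.
It also fails if it takes over 48 s, if anything falls off the work surface, if the arm or the gripper's body presses on something with over 40 N, if the wrist force passes 120 N, or if a joint passes its speed limit or range.

## Working session

There is one attempt and no reset: what is moved stays moved. The work goes in short steps, Python scripts to look and compute and a shell command to move; the robot and the scene stay as the last step left them, time stands still between calls to the robot, and variables do not carry over. Pictures are saved under pics/ and viewed, and the job is handed in when it is done.

```bash
mkdir -p pics; ls
python3 - <<'E'
from cell import bot
import cv2
s=bot.get_state();print(s)
for n in ("scene","side","wrist"):
    c=bot.read_camera(n);cv2.imwrite(f"pics/{n}0.png",c["pixels"][:,:,::-1])
    print(n,[c[k] for k in("fx","fy","cx","cy")],c.get("T",c.get("mount")))
E
```

```text
pics
{'t': 0.0, 'joint_pos': array([-7.42605576e+01,  5.03936662e+00,  7.86262961e+01, -6.80473676e-04,
        9.64614959e+01, -5.90944954e+00]), 'joint_vel': array([-0.0035954 ,  0.01788436, -0.06698536,  0.0437948 , -0.05307999,
       -0.05876999]), 'joint_efforts': array([-1.07198593e-03, -3.51869059e+01, -3.13274145e+01, -2.83032887e-04,
        1.06806358e-02,  2.16940002e-06]), 'tool_pos': array([ 0.20274739, -0.51075554,  0.24112289]), 'tool_rot': array([[ 3.68915913e-01, -6.13382470e-04,  9.29462572e-01],
       [-9.29460150e-01,  2.13292106e-03,  3.68916360e-01],
       [-2.20875712e-03, -9.99997537e-01,  2.16753958e-04]]), 'contact_force': array([-0.84760352,  1.1342545 ,  0.01269251]), 'ft_torque': array([-0.03913962, -0.00362045, -0.04238926]), 'finger_gap': 0.08539883616026028}
scene [541.4153128393739, 541.4153128393739, 276.1566464271273, 202.51600226694208] [[ 9.88290453e-01 -1.26782646e-01  8.49007782e-02  3.50909231e-01]
 [-1.52580468e-01 -8.25116689e-01  5.43968428e-01 -8.36326987e-01]
 [ 1.08729236e-03 -5.50553004e-01 -8.34799501e-01  1.27758616e+00]
 [ 0.00000000e+00  0.00000000e+00  0.00000000e+00  1.00000000e+00]]
side [517.2674631743482, 517.2674631743482, 279.35601828366146, 210.36757733485973] [[-0.85657289 -0.31670344  0.40740866 -0.09293614]
 [-0.51602379  0.52337124 -0.67808701  0.91463844]
 [ 0.00152651 -0.79106351 -0.61173212  0.93060561]
 [ 0.          0.          0.          1.        ]]
wrist [364.21426609567686, 364.21426609567686, 283.3220579373707, 205.55485381523147] [[ 9.99999381e-01  6.56960437e-04 -8.97775113e-04 -3.82794660e-04]
 [ 1.05444687e-03 -3.02506484e-01  9.53146744e-01 -1.31010169e-01]
 [ 3.54596908e-04 -9.53147101e-01 -3.02506990e-01  7.84979841e-02]
 [ 0.00000000e+00  0.00000000e+00  0.00000000e+00  1.00000000e+00]]
```

View pics/scene0.png

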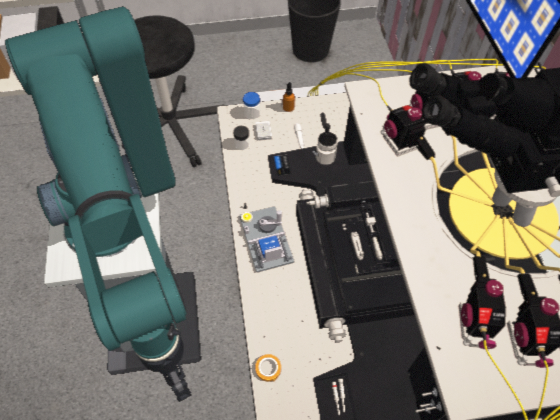

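View pics/side0.png

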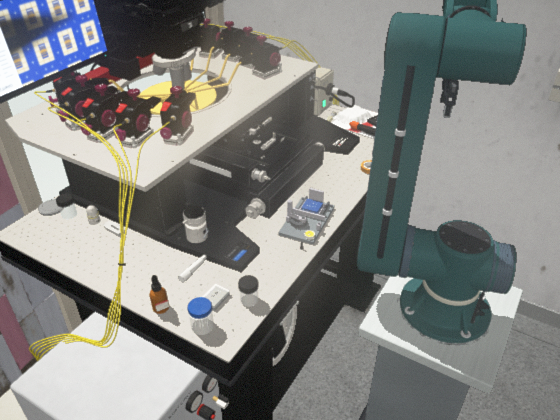

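View pics/wrist0.png

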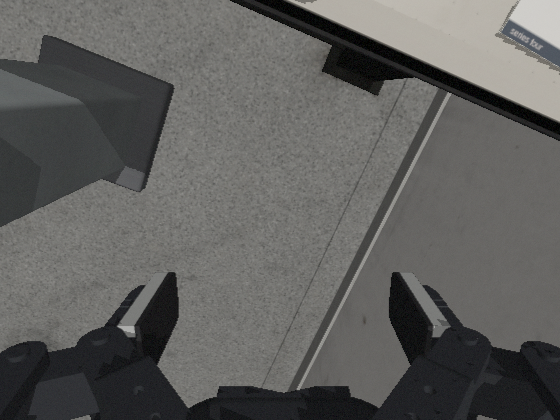

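The scene view shows the dock around (268,240) with its forward direction up in the picture (+y), and the blue box at (270,248). I'll zoom in.

```bash
cat > h.py <<'E'
from cell import bot
import numpy as np, cv2
def ray(c,u,v,z,T=None):
    T=c["T"] if T is None else T
    d=T[:3,:3]@np.array([(u-c["cx"])/c["fx"],(v-c["cy"])/c["fy"],1]);o=T[:3,3]
    return o+d*(z-o[2])/d[2]
def proj(c,p,T=None):
    T=c["T"] if T is None else T
    q=T[:3,:3].T@(np.asarray(p)-T[:3,3]);return np.array([c["fx"]*q[0]/q[2]+c["cx"],c["fy"]*q[1]/q[2]+c["cy"]])
def wristT(c,s):
    W=np.eye(4);W[:3,:3]=s["tool_rot"];W[:3,3]=s["tool_pos"];return W@c["mount"]
E
python3 - <<'E'
from h import *
a=cv2.imread("pics/scene0.png")[195:280,220:320];cv2.imwrite("pics/sz.png",cv2.resize(a,None,fx=7,fy=7,interpolation=cv2.INTER_CUBIC))
a=cv2.imread("pics/side0.png")[180:255,265:345];cv2.imwrite("pics/dz.png",cv2.resize(a,None,fx=8,fy=8,interpolation=cv2.INTER_CUBIC))
E
```

```text
(no output)
```

View pics/sz.png

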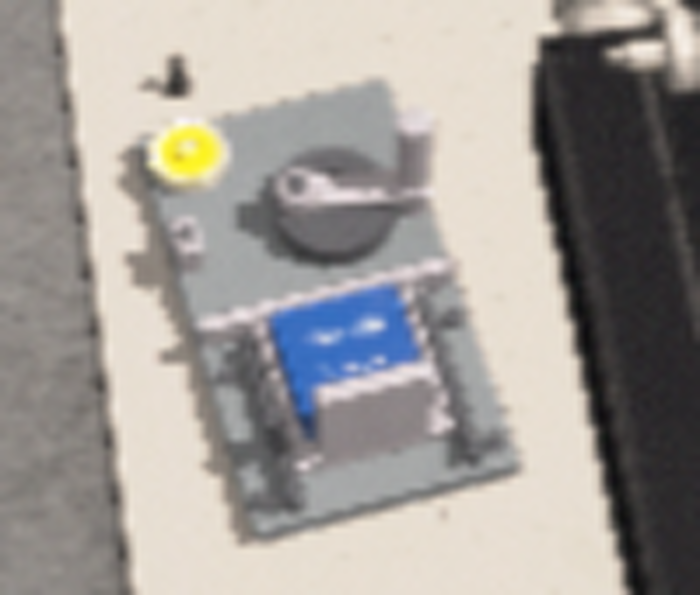

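View pics/dz.png

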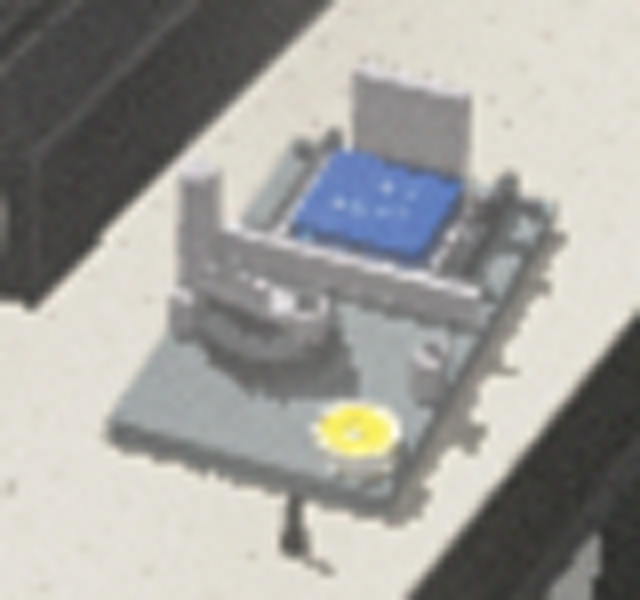

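```bash
cat > fit.py <<'E'
from h import *
from scipy.optimize import least_squares
sc=bot.read_camera("scene"); sd=bot.read_camera("side")
S=lambda u,v:(sc,np.array([u/7+220-.43,v/7+195-.43]))
D=lambda u,v:(sd,np.array([u/8+265-.44,v/8+180-.44]))
obs=[(S(385,80),(.095,-.052,.012)),(S(520,465),(-.085,-.052,.012)),(S(250,537),(-.085,.052,.012)),(S(297,183),(.04,0,.04)),
 (S(318,388),(-.068,.022,.066)),(S(195,325),(0,.05,.0275)),(S(452,264),(0,-.05,.0275)),
 (D(110,430),(.095,-.052,.012)),(D(395,498),(.095,.052,.012)),(D(555,205),(-.085,.052,.012)),(D(285,298),(.04,0,.04)),
 (D(355,70),(-.064,-.022,.066)),(D(470,95),(-.064,.022,.066)),(D(485,297),(0,.05,.0275))]
def f(p,full=False):
    c,s=np.cos(p[2]),np.sin(p[2]);r=[]
    for (cam,uv),P in obs:
        w=[p[0]+c*P[0]-s*P[1],p[1]+s*P[0]+c*P[1],P[2]];r.append(proj(cam,w)-uv)
    return np.ravel(r)
g=ray(*S(297,183)[:1],*S(297,183)[1],.04)
r=least_squares(f,[g[0],g[1]-.04,1.7]);print(r.x,np.degrees(r.x[2]));print(f(r.x).reshape(-1,2).round(1).tolist())
c,s=np.cos(r.x[2]),np.sin(r.x[2]);R=np.array([[c,-s],[s,c]])
for n,q in(("scene",S(415,122)),("side",D(200,170))):
    w=ray(q[0],*q[1],.078)[:2];d=R.T@(w-r.x[:2])-[.04,0];print(n,"post",w,"rel",d,np.hypot(*d),"cam",np.degrees(np.arctan2(-d[1],d[0])))
for nm,q,z in(("bolt",S(178,75),.015),("bubble",S(188,153),.021),("bubbleD",D(358,432),.021)):
    w=ray(q[0],*q[1],z)[:2];print(nm,w,R.T@(w-r.x[:2]))
E
python3 fit.py
```

```text
[ 0.43484095 -0.12066726  1.70709064] 97.80908907203057
[[-0.2, -0.9], [0.1, -0.7], [0.3, -0.7], [-0.4, -0.2], [-0.4, 2.2], [0.2, -1.1], [-0.4, -1.6], [-0.6, -1.8], [-0.8, -0.4], [0.4, -0.7], [2.6, 0.1], [0.1, -0.8], [0.0, -0.4], [-0.7, -0.1]]
scene post [ 0.47536172 -0.08518861] rel [-0.01035604 -0.04496558] 0.04614272077410582 cam 102.96965366748655
side post [ 0.47304873 -0.08197738] rel [-0.00686032 -0.04311035] 0.043652792998357 cam 99.04188213606564
bolt [ 0.39217328 -0.00955616] [0.11587807 0.02717501]
bubble [ 0.39142683 -0.05019403] [0.07571848 0.03343612]
bubbleD [ 0.39004999 -0.04752496] [0.07854987 0.03443754]
```

Run:
```python
from h import *
sc=bot.read_camera("scene"); sd=bot.read_camera("side")
print("side base corner",ray(sd,268,218,0))
for p in((298,209),(300,225),(310,275),(303,194),(320,200)): print("scene",p,[ray(sc,*p,z)[:2].round(3).tolist() for z in(0,.05,.1,.2)])
for p in((350,85),(400,215)): print("plat",p,[ray(sc,*p,z)[:2].round(3).tolist() for z in(.1,.2,.3)])
a=bot.read_camera("side")["pixels"][100:270,180:370,::-1];cv2.imwrite("pics/dz2.png",cv2.resize(a,None,fx=4,fy=4,interpolation=cv2.INTER_CUBIC))
a=bot.read_camera("scene")["pixels"][100:350,220:440,::-1];cv2.imwrite("pics/sz2.png",cv2.resize(a,None,fx=2.4,fy=2.4,interpolation=cv2.INTER_CUBIC))
```

```text
side base corner [ 0.53629746 -0.06910402  0.        ]
scene (298, 209) [[0.538, -0.035], [0.531, -0.066], [0.523, -0.097], [0.509, -0.16]]
scene (300, 225) [[0.534, -0.087], [0.527, -0.116], [0.52, -0.146], [0.506, -0.204]]
scene (310, 275) [[0.533, -0.24], [0.526, -0.263], [0.519, -0.287], [0.505, -0.333]]
scene (303, 194) [[0.561, 0.013], [0.553, -0.02], [0.545, -0.053], [0.528, -0.12]]
scene (320, 200) [[0.605, -0.014], [0.595, -0.046], [0.585, -0.079], [0.565, -0.143]]
plat (350, 85) [[0.758, 0.32], [0.723, 0.222], [0.689, 0.124]]
plat (400, 215) [[0.779, -0.155], [0.743, -0.213], [0.706, -0.271]]
```

View pics/dz2.png

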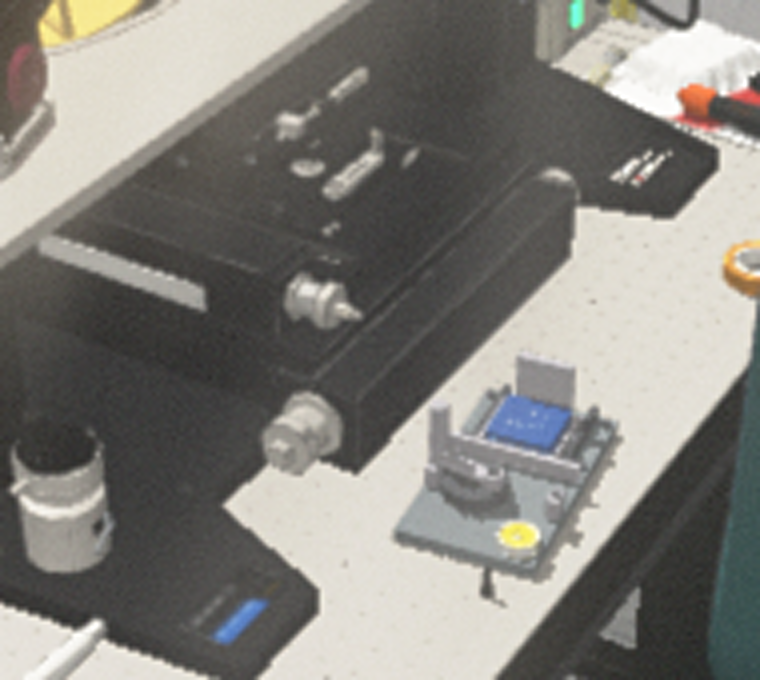

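View pics/sz2.png

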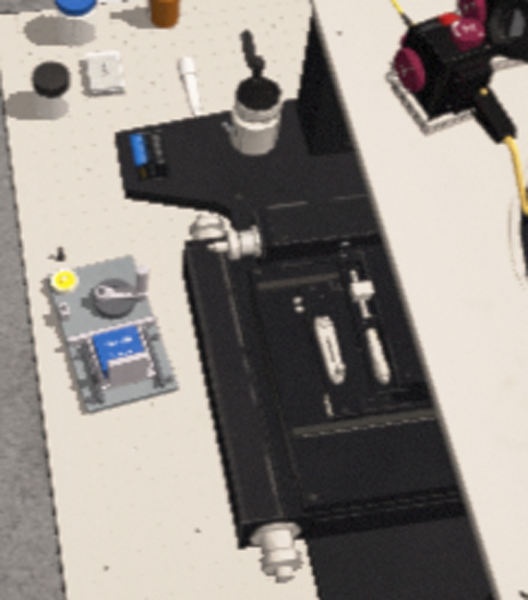

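```bash
cat > plan.py <<'E'
from h import *
from scipy.spatial.transform import Rotation as Ro
O=np.array([.43484,-.12067]);TH=np.radians(97.81)
def d2w(x,y): c,s=np.cos(TH),np.sin(TH); return O+[c*x-s*y,s*x+c*y]
def w2d(p): c,s=np.cos(TH),np.sin(TH); q=np.asarray(p)[:2]-O; return np.array([c*q[0]+s*q[1],-s*q[0]+c*q[1]])
def tgt(x,y,z,head):  # dock xy, heading of tool z in dock degrees
    a=TH+np.radians(head); zt=np.array([np.cos(a),np.sin(a),0]);yt=np.array([0,0,-1.]);xt=np.cross(yt,zt)
    return np.r_[d2w(x,y),z],np.c_[xt,yt,zt]
def rel(t,s=None):
    s=s or bot.get_state();R=s["tool_rot"]
    return (R.T@(t[0]-s["tool_pos"])).round(4).tolist(),Ro.from_matrix(R.T@t[1]).as_rotvec().round(4).tolist()
def where():
    s=bot.get_state();z=s["tool_rot"][:,2]
    print("t",round(s["t"],2),"dock",w2d(s["tool_pos"]).round(4),"z",s["tool_pos"][2].round(4),"head",np.degrees(np.arctan2(z[1],z[0])-TH).round(2),"F",s["contact_force"].round(1),"gap",round(s["finger_gap"],4),"j6",s["joint_pos"][5].round(1)); return s
E
python3 -c "
from plan import *
s=where();print(rel(tgt(0,-.039,.2,-11)))"
```

```text
t 0.45 dock [-0.3554  0.2829] z 0.2422 head -76.17 F [-0.2 -0.7  0.7] gap 0.0855 j6 -5.9
([-0.2681, 0.0423, 0.3975], [-0.0001, -1.1373, -0.0001])
```

```bash
python3 -m handwheel '{"linear":[[-0.034,0.005,0.05],[-0.067,0.01,0.1],[-0.1,0.015,0.149],[-0.134,0.02,0.199],[-0.168,0.026,0.248],[-0.201,0.03,0.298],[-0.235,0.037,0.348],[-0.268,0.042,0.3975]],"twist":[[0,-0.142,0],[0,-0.284,0],[0,-0.427,0],[0,-0.569,0],[0,-0.711,0],[0,-0.853,0],[0,-0.995,0],[0,-1.137,0]]}' 0
python3 - <<'E'
from plan import *
s=where();print(rel(tgt(0,-.039,.2,-11)))
c=bot.read_camera("wrist");cv2.imwrite("pics/w1.png",c["pixels"][:,:,::-1])
E
```

```text
t: 1.45
tool_pos: [0.4743, -0.1137, 0.2004]
tool_rot: [[0.999, 0.001, 0.051], [-0.051, -0.001, 0.999], [0.001, -1.0, -0.001]]
contact_force: [0.6, -1.1, -1.0]
finger_gap: 0.0001
t 1.45 dock [ 0.0015 -0.0401] z 0.2004 head -10.75 F [ 0.6 -1.1 -1. ] gap 0.0001 j6 -17.2
([-0.0008, 0.0004, -0.0017], [0.0006, 0.0044, 0.0009])
```

View pics/w1.png

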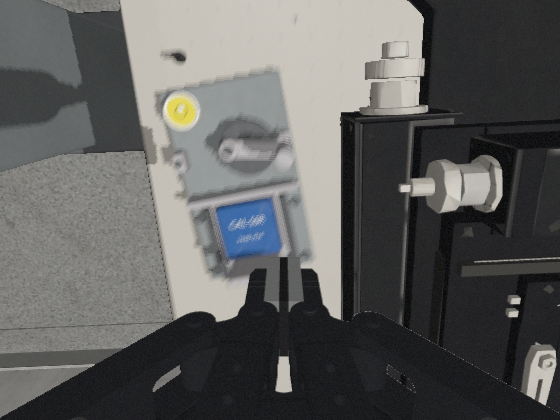

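Run:
```python
import cv2
a=cv2.imread("pics/w1.png")[60:200,145:310];cv2.imwrite("pics/w1z.png",cv2.resize(a,None,fx=4.5,fy=4.5,interpolation=cv2.INTER_CUBIC))
```

```text
(no output)
```

View pics/w1z.png

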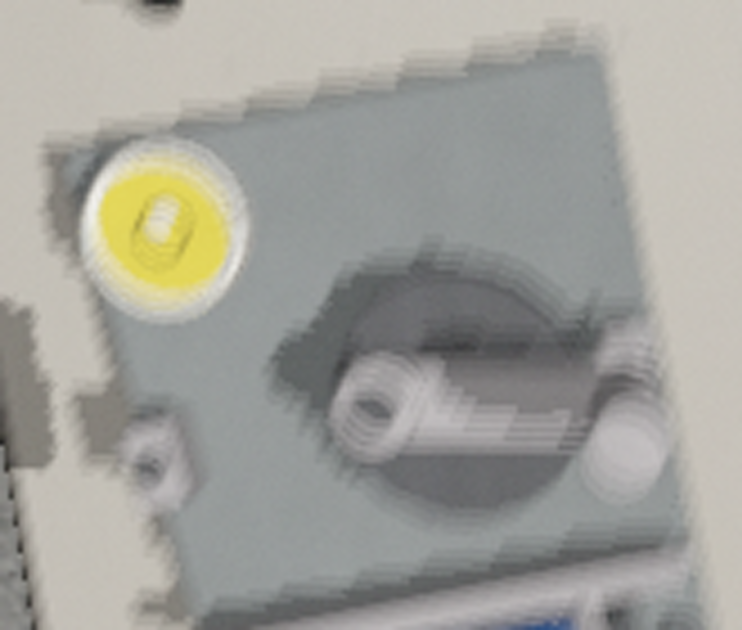

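Run:
```python
from plan import *
s=where()
c=bot.read_camera("wrist");a=c["pixels"][:,:,::-1];cv2.imwrite("pics/w2.png",a);np.save("w2T.npy",wristT(c,s))
cv2.imwrite("pics/w2z.png",cv2.resize(a[60:285,140:330],None,fx=4,fy=2.6666*1.0,interpolation=cv2.INTER_CUBIC) if 0 else cv2.resize(a[60:208,140:320],None,fx=4,fy=4,interpolation=cv2.INTER_CUBIC))
```

```text
t 1.5 dock [ 0.0076 -0.0438] z 0.1994 head -10.15 F [ 1.8  3.3 -0.1] gap 0.0002 j6 -17.2
```

View pics/w2z.png

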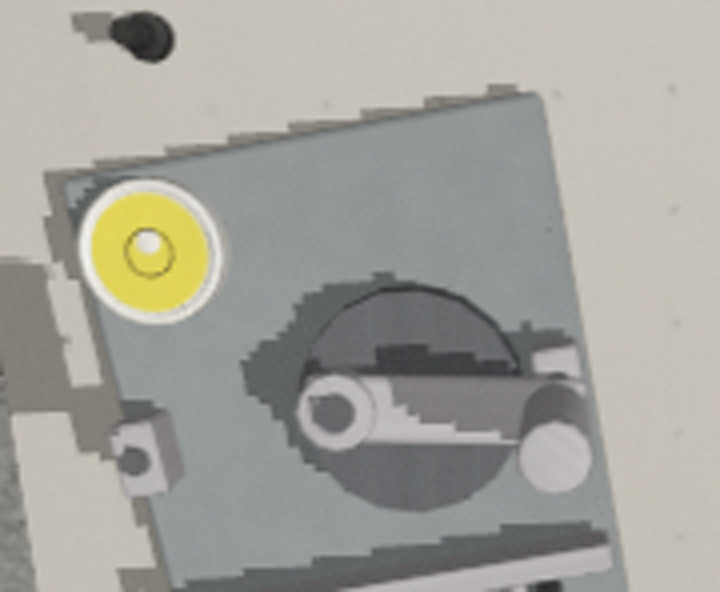

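Run:
```python
from plan import *
s=where()
c=bot.read_camera("wrist");a=c["pixels"][:,:,::-1];cv2.imwrite("pics/w3.png",a)
T=wristT(c,s);T0=np.load("w2T.npy")
pts=dict(FR=(540,95,.012),FL=(66,183,.012),pivot=(334,410,.04),post=(555,457,.078),bubble=(150,250,.021),bolt=(150,38,.022))
for nm,t in(("w2pose",T0),("now",T)):
    q={k:ray(c,u/4+140-.4,v/4+60-.4,z,t)[:2] for k,(u,v,z) in pts.items()}
    d=q["FL"]-q["FR"];e=q["post"]-q["pivot"]
    th=np.degrees(np.arctan2(d[1],d[0]))-90
    print(nm,{k:(v.round(4).tolist(),w2d(v).round(4).tolist()) for k,v in q.items()},"width",np.hypot(*d),"th",th,"lever",np.hypot(*e),"cam",th-np.degrees(np.arctan2(e[1],e[0])))
d=cv2.absdiff(cv2.imread("pics/w2.png"),a);print(d.mean())
```

```text
t 1.55 dock [ 0.0045 -0.0415] z 0.1996 head -10.48 F [ 0.1 -0.3  0.3] gap 0.0 j6 -17.2
w2pose {'FR': ([0.4746, -0.0219], [0.0924, -0.0529]), 'FL': ([0.3738, -0.0355], [0.0927, 0.0489]), 'pivot': ([0.4309, -0.0811], [0.0397, -0.0014]), 'post': ([0.4757, -0.0844], [0.0304, -0.0454]), 'bubble': ([0.3924, -0.0494], [0.0764, 0.0324]), 'bolt': ([0.3979, -0.0083], [0.1163, 0.0214])} width 0.10170623028648279 th -262.3398466136962 lever 0.04498004443401898 cam -258.14082916157616
now {'FR': ([0.4727, -0.0261], [0.0885, -0.0503]), 'FL': ([0.3717, -0.0391], [0.0894, 0.0514]), 'pivot': ([0.4286, -0.0849], [0.0362, 0.0013]), 'post': ([0.4736, -0.0883], [0.0268, -0.0428]), 'bubble': ([0.3902, -0.0531], [0.073, 0.035]), 'bolt': ([0.396, -0.012], [0.1129, 0.0237])} width 0.10176252443082381 th -262.678521544388 lever 0.04510783455945411 cam -258.3813354889613
10.344492630385487
```

```bash
python3 -c "
from plan import *
s=where();print(rel(tgt(.004,-.0386,.065,-12)))"
```

```text
t 1.6 dock [ 0.0022 -0.0401] z 0.1999 head -10.72 F [ 0.4 -0.7  0.8] gap -0.0001 j6 -17.2
([-0.0017, 0.1349, 0.0015], [-0.0003, 0.0223, -0.0009])
```

```bash
python3 -m handwheel '{"linear":[[0,0.035,0.001],[-0.001,0.07,0.001],[-0.001,0.1,0.001],[-0.001,0.12,0.001],[-0.001,0.135,0.001],[-0.001,0.135,0.001]],"twist":[[0,0.02,0],[0,0.02,0],[0,0.02,0],[0,0.02,0],[0,0.02,0],[0,0.02,0]]}' 0
python3 - <<'E'
from plan import *
s=where()
c=bot.read_camera("wrist");cv2.imwrite("pics/w4.png",c["pixels"][:,:,::-1])
s=where()
E
```

```text
t: 2.35
tool_pos: [0.4715, -0.115, 0.0644]
tool_rot: [[0.997, -0.002, 0.077], [-0.077, 0.0, 0.997], [-0.002, -1.0, 0.0]]
contact_force: [-0.4, -0.7, 1.0]
finger_gap: 0.0004
t 2.35 dock [ 0.0007 -0.0371] z 0.0644 head -12.25 F [-0.4 -0.7  1. ] gap 0.0004 j6 -15.9
t 2.4 dock [ 0.0004 -0.038 ] z 0.0655 head -12.23 F [1.3 0.2 0.5] gap -0.0001 j6 -15.9
```

View pics/w4.png

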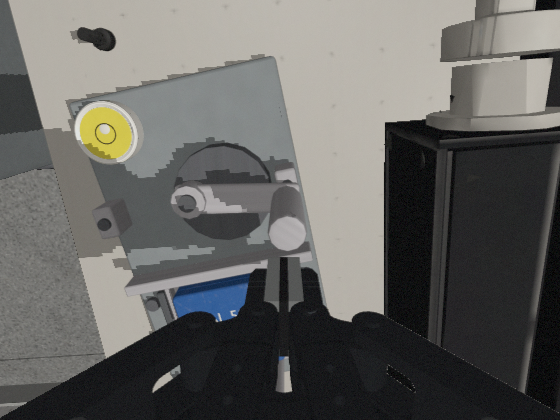

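```bash
cat >> plan.py <<'E'
def arc(phis,e=.018,z=.065,base=None):
    s=bot.get_state() if base is None else base
    for ph in phis:
        p=np.radians(ph);x=.04+.045*np.cos(p)-e*np.sin(p);y=-.045*np.sin(p)-e*np.cos(p)
        print(ph,rel(tgt(x,y,z,90-ph),s))
E
python3 -c "
from plan import *
s=where();arc([102,98,94,89,84,79,74,69])"
```

```text
t 2.4 dock [ 0.0004 -0.038 ] z 0.0655 head -12.23 F [1.3 0.2 0.5] gap -0.0001 j6 -15.9
102 ([-0.0004, 0.0005, 0.0128], [0.0003, -0.0041, -0.0001])
98 ([0.0007, 0.0005, 0.016], [0.0003, -0.0739, -0.0001])
94 ([0.0016, 0.0005, 0.0193], [0.0003, -0.1437, -0.0001])
89 ([0.0024, 0.0005, 0.0234], [0.0003, -0.231, -0.0001])
84 ([0.0029, 0.0005, 0.0276], [0.0003, -0.3183, -0.0001])
79 ([0.0029, 0.0005, 0.0319], [0.0002, -0.4055, -0.0001])
74 ([0.0027, 0.0005, 0.0361], [0.0002, -0.4928, -0.0001])
69 ([0.002, 0.0005, 0.0402], [0.0002, -0.5801, -0.0001])
```

```bash
python3 -m handwheel '{"linear":[[0,0,0.006],[0,0,0.0128],[0.0007,0,0.016],[0.0016,0,0.0193],[0.0024,0,0.0234],[0.0029,0,0.0276],[0.0029,0,0.0319],[0.0029,0,0.0319]],"twist":[[0,0,0],[0,-0.004,0],[0,-0.074,0],[0,-0.144,0],[0,-0.231,0],[0,-0.318,0],[0,-0.405,0],[0,-0.405,0]]}' 0
python3 - <<'E'
from plan import *
s=where()
c=bot.read_camera("wrist");cv2.imwrite("pics/w5.png",c["pixels"][:,:,::-1])
s=where()
E
```

```text
t: 3.4
tool_pos: [0.4787, -0.084, 0.0665]
tool_rot: [[0.946, 0.002, -0.324], [0.324, -0.004, 0.946], [0.001, -1.0, -0.005]]
contact_force: [1.9, -5.2, 1.2]
finger_gap: -0.0002
t 3.4 dock [ 0.0303 -0.0484] z 0.0665 head 11.12 F [ 1.9 -5.2  1.2] gap -0.0002 j6 -35.4
t 3.45 dock [ 0.0303 -0.0484] z 0.0665 head 11.08 F [ 0.2 -5.3  1.4] gap 0.0 j6 -35.4
```

View pics/w5.png

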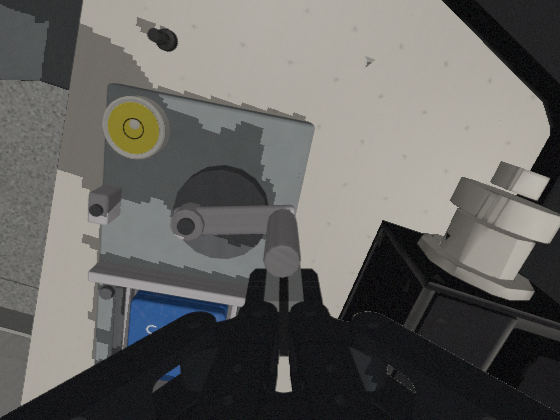

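```bash
cat >> plan.py <<'E'
def cam(c,s,pv,po):
    T=wristT(c,s);a=ray(c,*pv,.04,T)[:2];b=ray(c,*po,.078,T)[:2];A,B=w2d(a),w2d(b);d=B-A
    print("pivot",A.round(4),"post",B.round(4),"L",np.hypot(*d).round(4),"cam",np.degrees(np.arctan2(-d[1],d[0])).round(1))
E
python3 -c "
from plan import *
s=where();c=bot.read_camera('wrist');cam(c,s,(187,224),(283,260));s=where();arc([79,74,69,63,57,51,45,39],s and .018)"
```

```text
t 3.45 dock [ 0.0303 -0.0484] z 0.0665 head 11.08 F [ 0.2 -5.3  1.4] gap 0.0 j6 -35.4
pivot [ 0.0406 -0.0023] post [ 0.0496 -0.0457] L 0.0442 cam 78.3
t 3.5 dock [ 0.0303 -0.0484] z 0.0665 head 11.07 F [-0.9 -5.7  0.5] gap 0.0001 j6 -35.4
79 ([-0.0007, 0.0015, 0.0007], [0.0044, 0.0012, 0.0009])
74 ([0.0007, 0.0015, 0.0047], [0.0045, -0.0861, 0.0007])
69 ([0.0018, 0.0015, 0.0088], [0.0045, -0.1733, 0.0005])
63 ([0.0026, 0.0014, 0.0138], [0.0045, -0.278, 0.0003])
57 ([0.0028, 0.0014, 0.0189], [0.0045, -0.3828, 0.0])
51 ([0.0025, 0.0014, 0.024], [0.0045, -0.4875, -0.0002])
45 ([0.0017, 0.0014, 0.029], [0.0045, -0.5922, -0.0005])
39 ([0.0004, 0.0013, 0.0339], [0.0045, -0.6969, -0.0007])
```

```bash
python3 -m handwheel '{"linear":[[0.0014,0,0.004],[0.0025,0,0.0081],[0.0033,0,0.0131],[0.0035,0,0.0182],[0.0032,0,0.0233],[0.0024,0,0.0283],[0.0011,0,0.0332],[0.0011,0,0.0332]],"twist":[[0,-0.087,0],[0,-0.174,0],[0,-0.279,0],[0,-0.384,0],[0,-0.489,0],[0,-0.593,0],[0,-0.698,0],[0,-0.698,0]]}' 0
python3 - <<'E'
from plan import *
s=where()
c=bot.read_camera("wrist");cv2.imwrite("pics/w6.png",c["pixels"][:,:,::-1])
s=where();arc([39,34,28,22,16,10,5,2,0])
E
```

```text
t: 4.5
tool_pos: [0.4696, -0.052, 0.0666]
tool_rot: [[0.516, 0.004, -0.856], [0.856, -0.003, 0.516], [-0.001, -1.0, -0.005]]
contact_force: [1.6, -4.2, 1.2]
finger_gap: 0.0
t 4.5 dock [ 0.0633 -0.0437] z 0.0666 head 51.1 F [ 1.6 -4.2  1.2] gap 0.0 j6 -72.0
t 4.55 dock [ 0.0633 -0.0437] z 0.0666 head 51.06 F [ 2.1 -4.9  1.6] gap 0.0001 j6 -72.0
39 ([-0.0006, 0.0016, 0.0013], [0.005, 0.001, -0.0006])
34 ([0.0008, 0.0016, 0.0053], [0.0049, -0.0863, -0.0008])
28 ([0.002, 0.0016, 0.0102], [0.0049, -0.191, -0.0011])
22 ([0.0027, 0.0015, 0.0153], [0.0048, -0.2957, -0.0014])
16 ([0.0028, 0.0015, 0.0203], [0.0048, -0.4004, -0.0016])
10 ([0.0025, 0.0015, 0.0254], [0.0047, -0.5051, -0.0019])
5 ([0.0018, 0.0015, 0.0296], [0.0046, -0.5924, -0.0021])
2 ([0.0012, 0.0015, 0.032], [0.0046, -0.6448, -0.0022])
0 ([0.0007, 0.0014, 0.0337], [0.0046, -0.6797, -0.0023])
```

View pics/w6.png

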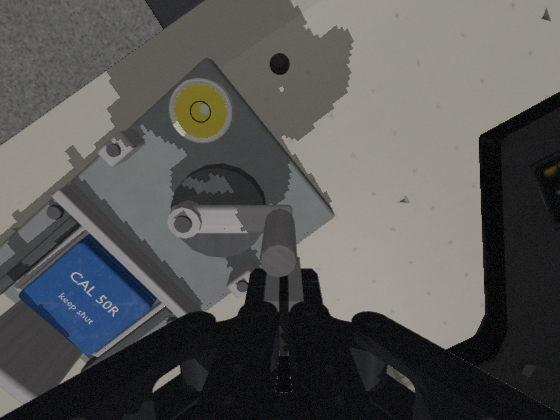

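```bash
python3 -m handwheel '{"linear":[[0.0014,0,0.004],[0.0026,0,0.0089],[0.0033,0,0.014],[0.0034,0,0.019],[0.0031,0,0.0241],[0.0027,0,0.027],[0.0027,0,0.027]],"twist":[[0,-0.087,0],[0,-0.192,0],[0,-0.297,0],[0,-0.401,0],[0,-0.506,0],[0,-0.56,0],[0,-0.56,0]]}' 0
python3 - <<'E'
from plan import *
s=where()
c=bot.read_camera("wrist");a=c["pixels"][:,:,::-1];cv2.imwrite("pics/w7.png",a);cv2.imwrite("pics/w7z.png",cv2.resize(a[130:280,80:350],None,fx=2.9,fy=2.9,interpolation=cv2.INTER_CUBIC))
s=where();arc([7,3,0])
E
```

```text
t: 5.42
tool_pos: [0.4487, -0.0352, 0.0668]
tool_rot: [[-0.017, 0.006, -1.0], [1.0, -0.002, -0.017], [-0.002, -1.0, -0.006]]
contact_force: [4.0, -2.7, 1.0]
finger_gap: -0.0001
t 5.42 dock [ 0.0828 -0.0253] z 0.0668 head -276.85 F [ 4.  -2.7  1. ] gap -0.0001 j6 -102.6
t 5.47 dock [ 0.0828 -0.0253] z 0.0668 head -276.87 F [ 2.5 -2.7 -0. ] gap -0.0002 j6 -102.6
7 ([-0.0006, 0.0018, 0.0019], [0.006, 0.0023, -0.0018])
3 ([0.0006, 0.0018, 0.0051], [0.006, -0.0675, -0.002])
0 ([0.0013, 0.0018, 0.0076], [0.0059, -0.1198, -0.0022])
```

View pics/w7.png

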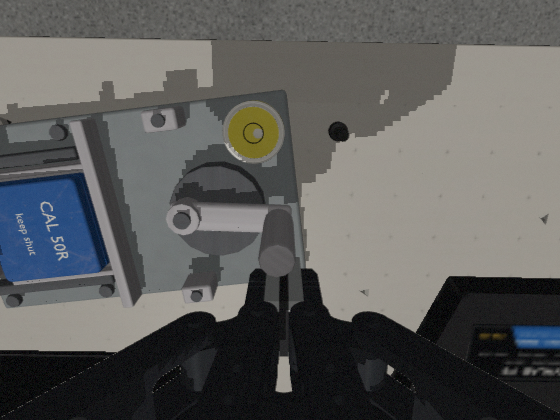

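View pics/w7z.png

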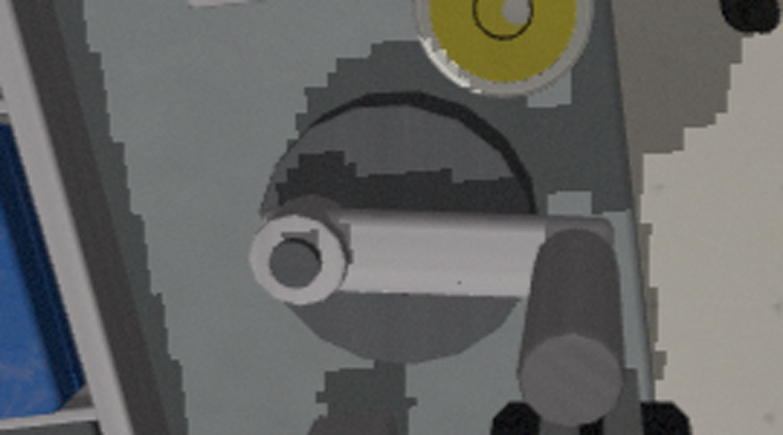

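Run:
```python
from plan import *
s=where();c=bot.read_camera('wrist');T=wristT(c,s)
Z=lambda u,v:(u/2.9+80-.3,v/2.9+130-.3)
cam(c,s,Z(297,260),Z(570,380))
def W(u,v,z): return w2d(ray(c,u,v,z,T)[:2]).round(4)
for nm,p,q,z in(("nosebar front edge",(90,122),(140,300),.0275),("plate front FL..",(287,92),(299,205),.012),("lever lower edge",Z(340,290),Z(515,296),.035),("lever upper",Z(350,213),Z(545,216),.035)):
    a,b=W(*p,z),W(*q,z);print(nm,a,b,np.degrees(np.arctan2(*(b-a)[::-1])).round(1))
```

```text
t 5.47 dock [ 0.0828 -0.0253] z 0.0668 head -276.87 F [ 2.5 -2.7 -0. ] gap -0.0002 j6 -102.6
pivot [ 0.0398 -0.0004] post [ 0.0833 -0.0077] L 0.0441 cam 9.5
nosebar front edge [0.0035 0.047 ] [ 0.0039 -0.0469] -89.8
plate front FL.. [0.0944 0.0491] [ 0.0941 -0.009 ] -90.3
lever lower edge [ 0.0441 -0.0081] [ 0.0727 -0.0125] -8.7
lever upper [0.0483 0.0049] [0.0794 0.0006] -7.9
```

```bash
python3 -m handwheel '{"linear":[[0.0007,0,0.002],[0.0013,0,0.004],[0.0019,0,0.006],[0.002,0,0.0068],[0.002,0,0.0068]],"twist":[[0,-0.04,0],[0,-0.08,0],[0,-0.12,0],[0,-0.14,0],[0,-0.14,0]]}' 0
python3 - <<'E'
from plan import *
s=where()
c=bot.read_camera("wrist");a=c["pixels"][:,:,::-1];cv2.imwrite("pics/w8.png",a);cv2.imwrite("pics/w8z.png",cv2.resize(a[130:280,80:350],None,fx=2.9,fy=2.9,interpolation=cv2.INTER_CUBIC))
E
```

```text
t: 6.15
tool_pos: [0.4423, -0.0331, 0.0668]
tool_rot: [[-0.156, 0.007, -0.988], [0.988, -0.001, -0.156], [-0.002, -1.0, -0.007]]
contact_force: [5.8, -1.7, -0.3]
finger_gap: -0.0001
t 6.15 dock [ 0.0858 -0.0193] z 0.0668 head -268.84 F [ 5.8 -1.7 -0.3] gap -0.0001 j6 -110.6
```

View pics/w8z.png

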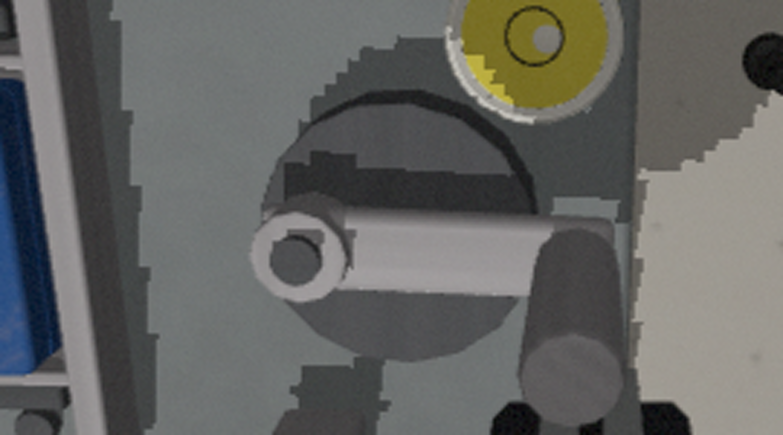

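Run:
```python
from plan import *
s=where();c=bot.read_camera('wrist');T=wristT(c,s)
Z=lambda u,v:(u/2.9+80-.3,v/2.9+130-.3)
cam(c,s,Z(299,258),Z(571,380))
def W(u,v,z): return w2d(ray(c,u,v,z,T)[:2]).round(4)
for nm,p,q,z in(("lever lower edge",Z(340,290),Z(515,296),.035),("lever upper",Z(350,208),Z(545,218),.035),("plate front",Z(637,190),Z(629,370),.012),("nose",Z(37,0),Z(105,430),.0275)):
    a,b=W(*p,z),W(*q,z);print(nm,a,b,np.degrees(np.arctan2(*(b-a)[::-1])).round(1))
```

```text
t 6.2 dock [ 0.0857 -0.0193] z 0.0668 head -268.85 F [ 5.1 -2.6  0.1] gap 0.0005 j6 -110.6
pivot [ 0.0399 -0.0004] post [ 0.0838 -0.0018] L 0.0439 cam 1.9
lever lower edge [ 0.0449 -0.0077] [ 0.0738 -0.0082] -1.0
lever upper [0.0472 0.0065] [0.0786 0.0055] -1.8
plate front [0.0945 0.0038] [ 0.0942 -0.0325] -90.5
nose [-0.0024  0.0377] [-0.0009 -0.0388] -88.9
```

```bash
python3 -m handwheel '{"linear":[[0.0003,0,0.0008],[0.0003,0,0.0014],[0.0003,0,0.0014],[0.0003,0,-0.006],[0.0003,0,-0.02],[0.0003,0,-0.03],[0.0003,0,-0.03]],"twist":[[0,-0.015,0],[0,-0.03,0],[0,-0.03,0],[0,-0.03,0],[0,-0.03,0],[0,-0.03,0],[0,-0.03,0]]}' 0
python3 - <<'E'
from plan import *
c=bot.read_camera("wrist")
s=where();c=bot.read_camera("wrist");a=c["pixels"][:,:,::-1];cv2.imwrite("pics/w9.png",a);cv2.imwrite("pics/w9z.png",cv2.resize(a[60:260,60:340],None,fx=2.8,fy=2.8,interpolation=cv2.INTER_CUBIC));np.save("w9T.npy",wristT(c,s));where()
E
```

```text
t: 7.12
tool_pos: [0.4699, -0.0277, 0.0651]
tool_rot: [[-0.186, -0.001, -0.983], [0.983, 0.0, -0.186], [0.0, -1.0, 0.001]]
contact_force: [-0.1, -0.5, -0.1]
finger_gap: 0.0001
t 7.17 dock [ 0.0874 -0.0468] z 0.065 head -267.12 F [ 0.3 -0.7  0.5] gap -0.0001 j6 -111.0
t 7.22 dock [ 0.0874 -0.0465] z 0.065 head -267.13 F [-0.2 -0.2 -0.2] gap 0.0004 j6 -111.0
```

View pics/w9z.png

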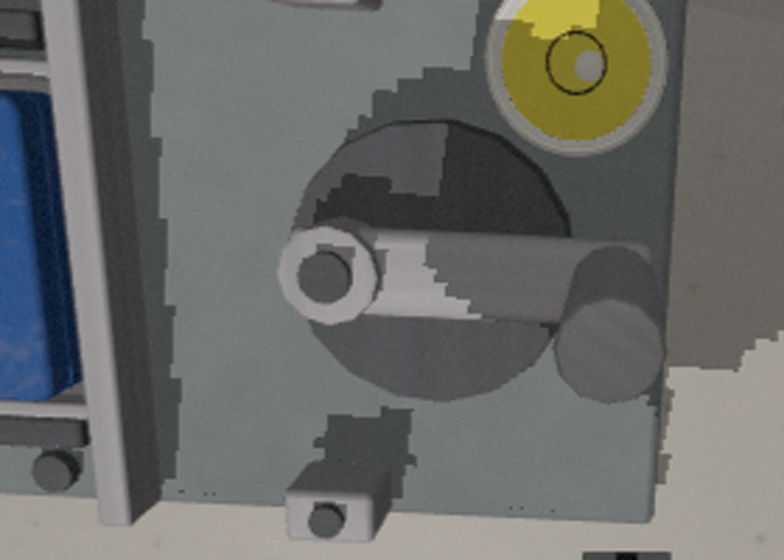

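Run:
```python
from plan import *
s=where();c=bot.read_camera('wrist');T=wristT(c,s)
Z=lambda u,v:(u/2.8+60-.3,v/2.8+60-.3)
cam(c,s,Z(329,275),Z(610,352))
def W(u,v,z): return w2d(ray(c,u,v,z,T)[:2]).round(4)
for nm,p,q,z in(("lever lower edge",Z(380,315),Z(550,321),.035),("lever upper",Z(380,230),Z(620,240),.035),("plate front",Z(684,0),Z(652,518),.012),("plate right",Z(0,491),Z(650,521),.012),("nose",Z(75,0),Z(131,520),.0275)):
    a,b=W(*p,z),W(*q,z);print(nm,a,b,np.degrees(np.arctan2(*(b-a)[::-1])).round(1))
print(rel(tgt(-.12,0,.16,0)))
```

```text
t 7.22 dock [ 0.0874 -0.0465] z 0.065 head -267.13 F [-0.2 -0.2 -0.2] gap 0.0004 j6 -111.0
pivot [ 0.04   -0.0004] post [ 0.0839 -0.0007] L 0.0439 cam 0.4
lever lower edge [ 0.0465 -0.0074] [ 0.0739 -0.007 ] 0.8
lever upper [0.0468 0.0062] [0.0845 0.0065] 0.5
plate front [0.0934 0.0439] [ 0.0935 -0.0506] -89.9
plate right [-0.0332 -0.0513] [ 0.0931 -0.0513] 0.0
nose [-0.001  0.038] [-0.0006 -0.0489] -89.7
([-0.2047, -0.095, 0.0567], [-0.001, 1.6208, -0.0006])
```

```bash
python3 -m handwheel '{"linear":[[0,-0.05,0],[0,-0.095,0],[-0.03,-0.095,0.008],[-0.065,-0.095,0.018],[-0.1,-0.095,0.028],[-0.135,-0.095,0.037],[-0.17,-0.095,0.047],[-0.205,-0.095,0.057]],"twist":[[0,0,0],[0,0.15,0],[0,0.32,0],[0,0.49,0],[0,0.66,0],[0,0.83,0],[0,1.0,0],[0,1.17,0]]}' 0
python3 -c "
from plan import *
s=where();print(rel(tgt(-.12,0,.056,0)))"
```

```text
t: 8.28
tool_pos: [0.4505, -0.241, 0.1602]
tool_rot: [[0.836, -0.0, -0.549], [0.549, 0.0, 0.836], [-0.0, -1.0, 0.0]]
contact_force: [0.2, -0.9, 0.5]
finger_gap: 0.0001
t 8.28 dock [-0.1213  0.0008] z 0.1602 head 25.48 F [ 0.2 -0.9  0.5] gap 0.0001 j6 -67.8
([0.0013, 0.1042, 0.0008], [-0.0002, 0.4448, -0.0001])
```

```bash
python3 -m handwheel '{"linear":[[0,0.02,0],[0,0.04,0],[0,0.065,0],[0,0.09,0],[0,0.104,0],[0,0.104,0]],"twist":[[0,0.15,0],[0,0.3,0],[0,0.445,0],[0,0.445,0],[0,0.445,0],[0,0.445,0]]}' 0
python3 - <<'E'
from plan import *
c=bot.read_camera("wrist");cv2.imwrite("pics/w10.png",c["pixels"][:,:,::-1])
s=where();print(rel(tgt(-.079,0,.056,0)))
E
```

```text
t: 9.02
tool_pos: [0.4503, -0.2395, 0.0552]
tool_rot: [[0.99, -0.002, -0.141], [0.141, 0.001, 0.99], [-0.002, -1.0, 0.002]]
contact_force: [0.3, 0.4, 0.6]
finger_gap: -0.0
t 9.07 dock [-1.204e-01  1.000e-04] z 0.0564 head 0.32 F [-0.2  0.8  1. ] gap 0.0002 j6 -42.5
([0.0003, 0.0004, 0.0414], [-0.0001, 0.0056, -0.0002])
```

View pics/w10.png

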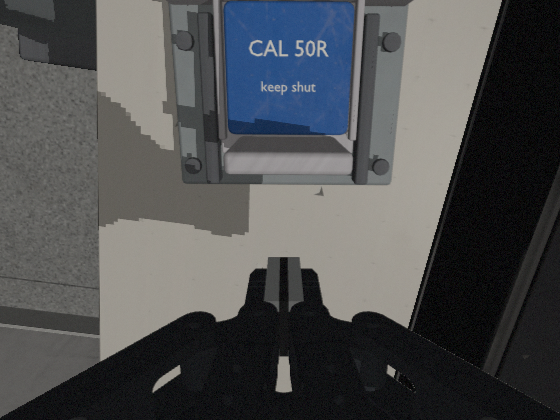

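```bash
python3 -m handwheel '{"linear":[[0,0,0.015],[0,0,0.028],[0,0,0.036],[0,0,0.042],[0,0,0.048],[0,0,0.054],[0,0,0.06],[0,0,0.06]],"twist":[[0,0,0],[0,0,0],[0,0,0],[0,0,0],[0,0,0],[0,0,0],[0,0,0],[0,0,0]]}' 0
python3 - <<'E'
from plan import *
c=bot.read_camera("wrist");cv2.imwrite("pics/w11.png",c["pixels"][:,:,::-1])
s=where();print(rel(tgt(-.051,0,.056,0)))
E
```

```text
t: 10.07
tool_pos: [0.4426, -0.1799, 0.0563]
tool_rot: [[0.99, -0.0, -0.142], [0.142, 0.001, 0.99], [0.0, -1.0, 0.001]]
contact_force: [1.1, -1.1, 0.2]
finger_gap: 0.0
t 10.12 dock [-0.0597  0.0006] z 0.056 head 0.34 F [-0.4 -0.2 -0.7] gap 0.0 j6 -37.1
([0.0006, 0.0, 0.0087], [-0.0013, 0.0059, -0.0005])
```

View pics/w11.png

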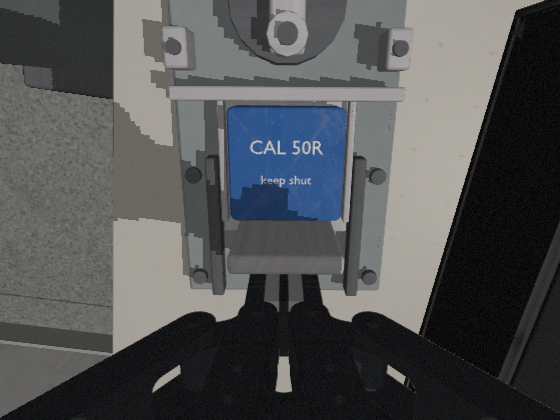

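```bash
python3 -m handwheel '{"linear":[[0,0,0.003],[0,0,0.006],[0,0,0.008],[0,0,0.008]],"twist":[[0,0,0],[0,0,0],[0,0,0],[0,0,0]]}' 0
python3 - <<'E'
from plan import *
c=bot.read_camera("wrist");cv2.imwrite("pics/w12.png",c["pixels"][:,:,::-1])
s=where()
E
```

```text
t: 10.62
tool_pos: [0.4415, -0.1732, 0.0561]
tool_rot: [[0.99, -0.0, -0.142], [0.142, -0.002, 0.99], [-0.0, -1.0, -0.002]]
contact_force: [1.4, -4.4, -2.4]
finger_gap: -0.0003
t 10.68 dock [-0.0529  0.0006] z 0.0561 head 0.32 F [ 0.9 -4.4 -2. ] gap -0.0001 j6 -36.3
```

View pics/w12.png

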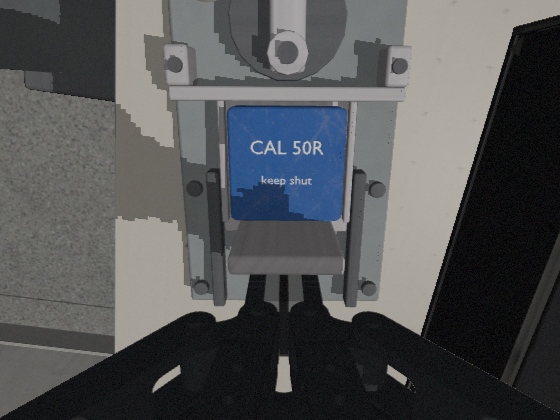

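```bash
for i in 1; do python3 -m handwheel '{"linear":[[0,0,0.0015],[0,0,0.003],[0,0,0.0045],[0,0,0.0045]],"twist":[[0,0,0],[0,0,0],[0,0,0],[0,0,0]]}' 0; done
python3 - <<'E'
from plan import *
s=where()
E
```

```text
t: 11.18
tool_pos: [0.4414, -0.173, 0.0564]
tool_rot: [[0.99, 0.002, -0.141], [0.141, -0.011, 0.99], [0.0, -1.0, -0.011]]
contact_force: [2.1, -16.3, -8.0]
finger_gap: -0.0
t 11.18 dock [-0.0527  0.0006] z 0.0564 head 0.3 F [  2.1 -16.3  -8. ] gap -0.0 j6 -35.9
```

```bash
python3 -m handwheel '{"linear":[[0,0,-0.004],[0,0,-0.02],[0,0,-0.045],[0,-0.04,-0.05],[0,-0.09,-0.05],[0,-0.14,-0.03],[0,-0.16,0],[0,-0.16,0]],"twist":[[0,0,0],[0,0,0],[0,0,0],[0,0,0],[0,0,0],[0,0,0],[0,0,0],[0,0,0]]}' 0
python3 - <<'E'
from plan import *
c=bot.read_camera("wrist")
s=where();c=bot.read_camera("wrist");cv2.imwrite("pics/w13.png",c["pixels"][:,:,::-1]);np.save("w13T.npy",wristT(c,s))
cv2.imwrite("pics/w13z.png",cv2.resize(c["pixels"][20:220,180:400,::-1],None,fx=3,fy=3,interpolation=cv2.INTER_CUBIC))
where()
c=bot.read_camera("scene");cv2.imwrite("pics/s13.png",c["pixels"][:,:,::-1])
E
```

```text
t: 12.18
tool_pos: [0.4418, -0.1674, 0.219]
tool_rot: [[0.99, 0.005, -0.144], [0.144, -0.001, 0.99], [0.004, -1.0, -0.002]]
contact_force: [1.0, -0.1, -0.6]
finger_gap: 0.0001
t 12.22 dock [-0.0477  0.0001] z 0.2171 head 0.42 F [ 0.7  0.6 -0.3] gap -0.0001 j6 -36.0
t 12.28 dock [-0.0479  0.0006] z 0.2158 head 0.36 F [-0.8 -0.2 -0.9] gap -0.0 j6 -36.0
```

View pics/w13.png

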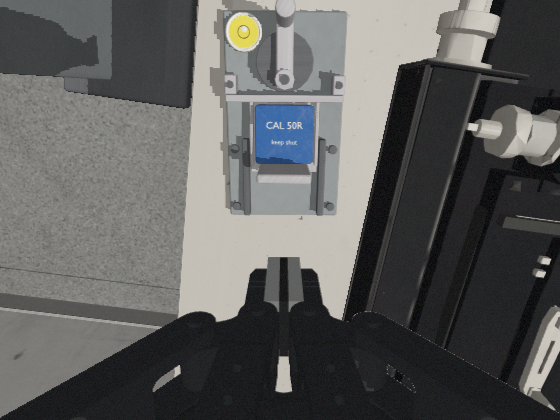

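View pics/w13z.png

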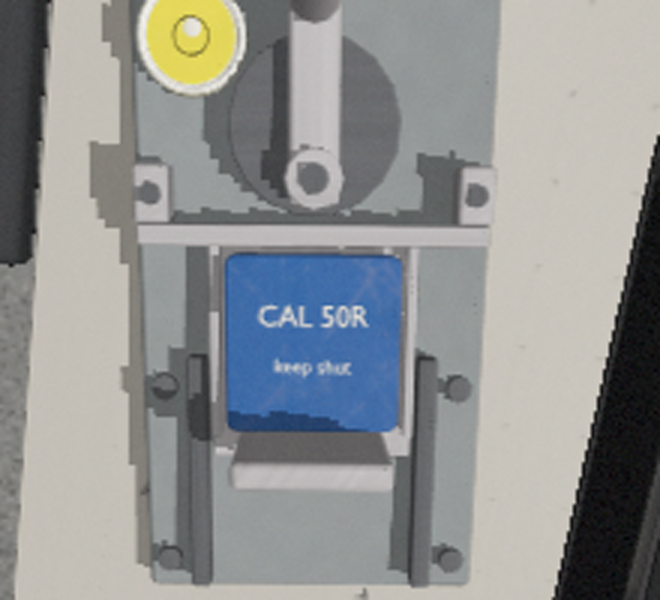

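View pics/s13.png

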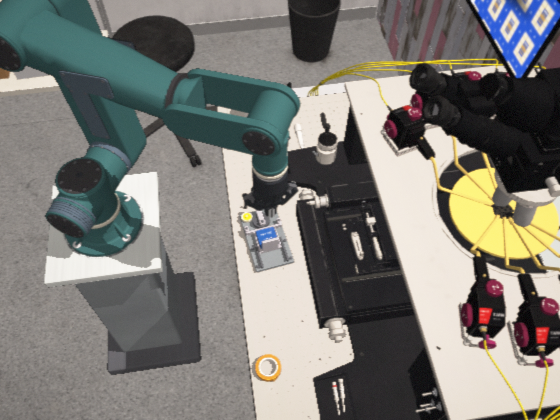

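Run:
```python
from plan import *
s=where();c=bot.read_camera('wrist');T=wristT(c,s)
Z=lambda u,v:(u/3+180-.3,v/3+20-.3)
for nm,p,z in(("nose L",(140,226),.0275),("nose R",(488,227),.0275),("stop rear-top L",(153,220),.029),("stop R",(475,222),.029),("tab rear top L",(233,488),.066),("tab rear R",(391,488),.066),("plate rear",(155,583),.012),("box fl",(228,257),.0335),("box rr",(399,430),.0335)):
    print(nm,w2d(ray(c,*Z(*p),z,T)[:2]).round(4))
cam(c,s,Z(315,179),(286,6))
```

```text
t 12.32 dock [-0.048   0.0009] z 0.215 head 0.32 F [ 0.2 -0.6 -0.1] gap 0.0 j6 -35.9
nose L [0.0263 0.0485]
nose R [ 0.0266 -0.0486]
stop rear-top L [0.0279 0.0446]
stop R [ 0.0279 -0.0447]
tab rear top L [-0.0392  0.0209]
tab rear R [-0.039  -0.0208]
plate rear [-0.0842  0.0506]
box fl [0.0183 0.0236]
box rr [-0.0297 -0.025 ]
pivot [ 0.0386 -0.0002] post [ 0.0832 -0.0007] L 0.0446 cam 0.6
```

```bash
python3 -c "
from cell import bot
print(bot.job_done())"
```

```text
the job is handed in; nothing more can be done
None
```

The lever now points straight away from the slide, and the slide is fully forward against both end stops. I handed the job in at about 12.3 s of the 48 s allowed.

- **Cam:** With the fingers shut, I pushed the lever post counter-clockwise from about 102° to 0°. The wrist camera read 0.4° afterwards, and 0.6° in the last view after the slide went home.
- **Slide:** Only after that did I push the slide by its tab. It stopped dead: extra push raised the force to about 16 N along the slide with only 0.2 mm of movement.
- **Last picture:** It shows the blue box in its nest and the nose bar square at the two stops. The bubble level is still on its corner, and the gripper is raised clear and touching nothing.
- **Disagreement:** The nose bar edge measured 26.3 to 26.6 mm, not the expected 28 mm. The dock fit itself is about 1.5 mm off, and the tab moved about 29 mm, so I trust the stop I felt at the end.
- **Not re-checked:** I did not measure the other bystanders again at the end. The fingers did not go near them, except that the bolt stood about 3 cm or more below their path.

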